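# Close the tall pipette-tip box

### The arm

A 7-joint arm with a two-finger parallel gripper is mounted at the origin on the work surface. World frame = base frame: x ahead of the robot, y to its left, z up, the work surface at z = 0. Lengths are in m, angles in rad, forces in N, time in s.
With the tool pointing down it reaches from about 0.425 to 0.875 m from the base axis. Payload 4.7 kg.
Tool frame: the origin (TCP) lies at the very end of the fingers, on their centre line; the grasp point (between the pads) lies 19 mm behind it; z points along the fingers, y is the line along which they close (so a half turn about z gives the same grasp; the last joint's range is limited). The gripper opens to 87 mm and grips with 3 to 60 N. Pads are 19 mm wide; open, the fingers measure 117 mm over their backs; the gripper's body (75 mm by 190 mm) begins 51 mm behind the grasp point.
Start: joints at [-1.163, 0.321, -0.07, 1.45, 0.023, 1.371, -0.057], TCP at [0.249, 0.6, 0.223] pointing down, gripper open.
Joint ranges: [-2.86, 2.86], [-0.3, 2.09], [-1.38, 1.24], [0.06, 2.45], [-1.56, 4.7], [0.09, 2.05], [-2.69, 2.69]. Speed limits (rad/s): [2.57, 2.57, 3.14, 3.14, 3.14, 3.14, 3.14].

### API

Orientations are given as a rotation vector (axis times angle).
In Python, from bench import ctrl, imaging, ticket gives the robot as it stands.
- The arm moves only by the tool jog_arm, never from a script. Its argument "rows" is text: rows parted by semicolons, each of 7 numbers parted by spaces: the shift along the tool's x, y, z in cm, then the turn, a rotation vector about the tool's x, y, z in rad, then the closure, from -1 (fully open) to 1 (shut), so that 0 is half open. A call has 1 to 5 rows; each row shifts and turns the commanded pose from where the row before left it, along the tool's axes as they then stand; what a row does not reach is not made up. A row lasts 1/8 s, in which the tool goes at most 62.5 mm and 10.7 degrees, less where a joint would pass 70% of its speed; a pose out of reach is approached as far as the arm can. A call with a gripper value outside its range is refused whole. The fingers move at their own pace and stop on an object; "force" is the grip in N (left out, the last holds). Time passes only in rows, so rows that do not move let the fingers close. It gives the time, the measured TCP pose, the force, the opening and the grip force at its end, in the units of the state.
- ctrl.get_state(): the state, without advancing time (a new reading comes with each control period).
- imaging.get_image(name): name is "scene" or "top" or "wrist"; returns a dict with "img" (400x640x3 uint8, blue, green, red), "vertical_fov" (degrees; the focal length in pixels is half the picture's height over the tangent of half this angle, whatever the lens; pixels are square), "cx", "cy" (the principal point, pixels), "origin" and "orientation" of the camera in the world. Camera axes: x right, y down, z forward; pixel columns grow to the right and rows downward; lengths in m; the calibration is good to about 2 mm. The wrist camera is an equidistant fisheye: a pixel r from the principal point sees the ray r / f radians off the axis. A picture is of the moment at which its call begins. There is no depth.
- ticket.close_job(): hands the job in; it is judged then, once.
The state is a dict: "time": time; "joint_positions": joint angles; "qd": joint speeds; "joint_torque": joint torques, N m; "position": TCP position; "tool_rot": TCP orientation; "ft_force": force on the tool from outside, world axes, zero at the start; "torque": the same for the moment, N m; "grip_width": opening from 0.0 (shut) to 1.0 (fully open); "grip_force": force on a finger pad.
Only numpy, scipy, OpenCV 4.12 (cv2) and the standard library are available. Lean on these libraries where they do the work, as an engineer would, in place of code of your own. Each camera call takes 0.05 s, during which the arm holds its last target. There are 200 camera calls.

### The job

Two pipette-tip boxes stand open on the lab bench; close the taller one without picking anything up: with a fingertip behind its raised lid, push the lid over until it drops onto the box, then press down on the lid's front edge until the catch snaps and the lid is fully shut, and draw the hand clear. The box is loose, so keep it standing on its spot (slipping a centimetre or two does not matter). Leave the low box open where it stands and leave the vials, caps and bottles undisturbed.

Things in the scene. Friction and masses are not known exactly. Their poses are not given: they have to be found in the camera images.
- tall_box: The taller tip box, to be closed: pale blue base, 88 mm front to back (its x) by 124 mm wide (its y), 65 mm high at the rim, full of white tips standing 14 mm above the rim. Loose on the bench, 0.2 to 0.4 kg in all. Origin at the centre of its underside; x points from its front to its hinged back, z up. Shut, the lid's flat top lies 105 mm above the bench.
- tall_hinge (a point): Middle of the lid's hinge line on the tall box's rear rim, 44 mm behind the box's centre (+x of the box) and 65 mm up; the hinge runs along the box's y. The lid is a frosted shell of 88 x 124 mm, 40 mm deep, open below. A spring catch, a tab 32 mm wide that stands out 8 mm, is in the middle of the lid's front wall.
- tall_lid (a joint): Lid angle of the tall box, rad: 0 fully shut, about 0.11 lying ajar on the catch, 1.7 fully open against its stop (as it starts), leaning back behind the hinge. It swings with light drag: above about 1.15 it falls back open, below that it falls by itself onto the catch within 2 s and stays ajar; 5 to 8 N straight down near the front edge snap it shut and the catch then holds it.
- tall_lid_edge (a point): Middle of the edge where the lid's flat top meets its front wall; moves with the lid on a circle of 97 mm radius about the hinge. Lid open: the rearmost edge, 51 mm behind the hinge and 147 mm up (the rim, then on top, is 152 mm up, the catch tab on it 161 mm). Lid shut: above the box's front, 105 mm up. Push so as to follow its rise. No part of the lid ever rises above 165 mm.
- low_box: The low pipette-tip box, to be left open: same plastics and outline, 88 x 124 mm, but only 38 mm high at the rim, half of its tips used up, lid 20 mm deep. Loose. Origin at the centre of its underside, axes as for the tall box. With its lid open it is 125 mm high.
- low_lid (a joint): Angle of the low box's lid in rad: 0 shut, 1.7 fully open (as it starts and must stay).
- vial_1: standing plastic sample vial with a wider screw cap, 14 mm across and 46 mm tall; origin at the centre of its underside. A bystander.
- vial_2: standing plastic sample vial with a wider screw cap, 14 mm across and 46 mm tall; origin at the centre of its underside. A bystander.
- vial_3: standing plastic sample vial with a wider screw cap, 14 mm across and 46 mm tall; origin at the centre of its underside. A bystander.
- cap_1: loose screw cap lying on the bench, 14 mm across and 12 mm tall; origin at the centre of its underside. A bystander.
- cap_2: loose screw cap lying on the bench, 14 mm across and 12 mm tall; origin at the centre of its underside. A bystander.
- media_bottle: round glass bottle with a screw cap, 68 mm across and 140 mm tall, at the side; origin at the centre of its underside. A bystander.
- spray_bottle: plastic spray bottle with trigger head, 76 mm across and 210 mm tall, at the side; origin at the centre of its underside. A bystander.
Not all that is in view belongs to the job. Leave any blue or yellow look-alike of the low_box alone. Leave any purple look-alike of the tall_box alone.

How it is judged:
By the outcome, as a careful person would: the job done as asked, in the order asked, and still so for the second after the job is handed in, with the robot touching nothing.
It also fails if it takes over 45 s, if anything falls off the work surface, if the arm or the gripper's body presses on something with over 40 N, if the wrist force passes 120 N, or if a joint passes its speed limit or range.

## Working session

There is one attempt and no reset: what is moved stays moved. The work goes in short steps, Python scripts to look and compute and a tool call to move; the robot and the scene stay as the last step left them, time stands still between calls to the robot, and variables do not carry over. Pictures are saved under pics/ and viewed, at most 10 in all, crops included, and the job is handed in when it is done.

Besides the shell and the picture viewer there is one more tool, called by a JSON object that holds its "fn" and its "kwargs", one argument or row to a line. jog_arm: Moves the arm, as the interface text tells. Its arguments: {"type":"object","properties":{"rows":{"type":"string"},"force":{"type":"number"}},"required":["rows"]}

```bash
mkdir -p pics; cat > h.py <<'E'
import numpy as np, cv2
from scipy.spatial.transform import Rotation as R
from bench import ctrl, imaging, ticket
def Rm(o):
    o=np.array(o,float)
    return o if o.shape==(3,3) else (R.from_rotvec(o).as_matrix() if o.size==3 else R.from_quat(o).as_matrix())
def shot(n,fn):
    d=imaging.get_image(n); cv2.imwrite('pics/'+fn+'.png',d['img']); np.save('pics/'+fn+'.npy',d,allow_pickle=True); return d
def load(fn): return np.load('pics/'+fn+'.npy',allow_pickle=True).item()
def ray(d,u,v,wrist=False):
    f=200/np.tan(np.radians(d['vertical_fov']/2)); a=np.array([u-d['cx'],v-d['cy']])
    if wrist:
        r=np.hypot(*a); t=r/f; c=np.array([*(a/r*np.sin(t)),np.cos(t)])
    else: c=np.array([*(a/f),1])
    return np.array(d['origin']),Rm(d['orientation'])@c
def onz(d,u,v,z,wrist=False):
    o,r=ray(d,u,v,wrist); return o+r*(z-o[2])/r[2]
def proj(d,p):
    f=200/np.tan(np.radians(d['vertical_fov']/2)); c=Rm(d['orientation']).T@(np.array(p)-d['origin']); return c[:2]/c[2]*f+[d['cx'],d['cy']]
E
python3 - <<'E'
from h import *
for n in('scene','top'):
    d=shot(n,n+'0'); print(n,d['vertical_fov'],d['cx'],d['cy'],d['origin'],d['orientation'])
print(ctrl.get_state())
E
```

```text
scene 50.529431257082635 314.65963988777656 197.28296937669938 [ 1.13957481 -0.49311383  0.87525356] [-2.15883982 -1.04655224  0.46502923]
top 52.533287492263824 320.3170500552224 200.54218013858977 [ 0.39457648 -0.00471367  1.41822533] [-2.16521942  2.20919273 -0.07210799]
{'time': 0.1, 'joint_positions': array([-1.16292341,  0.32174191, -0.07006516,  1.45155084,  0.02261123,
        1.37078185, -0.05694031]), 'qd': array([ 1.11659577e-03, -1.28000067e-03,  7.04252031e-05, -3.21845512e-03,
        1.10098146e-04, -1.20958896e-03, -9.72478991e-04]), 'joint_torque': array([ 7.20686307e-05, -4.92572165e+01, -4.05485937e-01, -3.13400066e+01,
       -6.40702969e-02,  3.95632675e-02,  6.05472451e-05]), 'position': array([0.24926126, 0.59977888, 0.22157633]), 'tool_rot': array([-6.14549052e-01, -3.08066907e+00,  2.64006859e-03]), 'ft_force': array([ 0.06197827,  0.17959671, -0.10984003]), 'torque': array([-0.03836518, -0.05448978,  0.02275208]), 'grip_force': 0.0, 'grip_width': 0.999657205910984}
```

View pics/scene0.png

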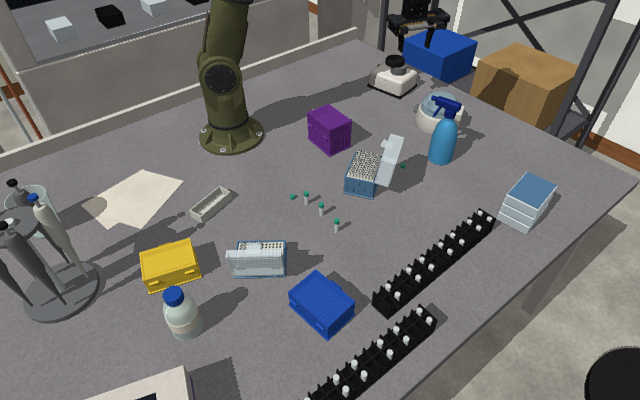

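View pics/top0.png

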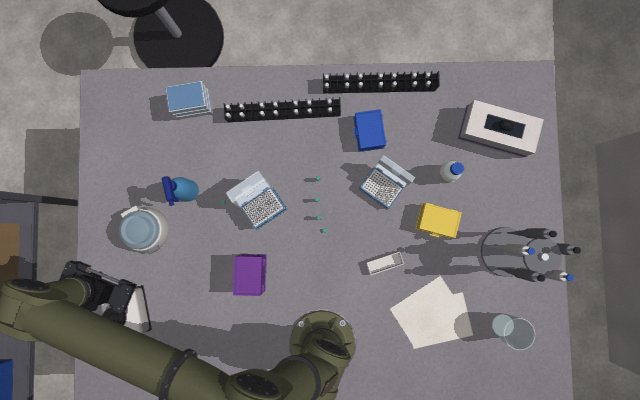

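The tall box is at scene (365,172) / top (262,208), with its lid leaning away from the robot and to the left. Candidates it could be confused with: the low open box at scene (257,258) / top (385,185), the purple box at scene (329,130), and the closed stack at scene (528,200). A cap lies near the lid at top (225,200). I'll check the choice in one close crop.

```bash
python3 - <<'E'
from h import *
a=load('top0')['img'][160:240,210:290]; b=load('scene0')['img'][125:205,335:415]
cv2.imwrite('pics/crop1.png',np.hstack([cv2.resize(x,(400,400),interpolation=cv2.INTER_CUBIC) for x in(a,b)]))
E
```

```text
(no output)
```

View pics/crop1.png

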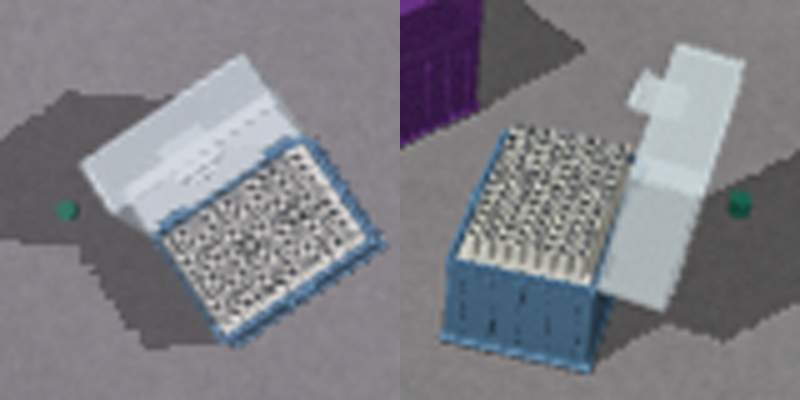

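The crop confirms a full rack of tips on a deep pale-blue base, with a frosted lid and catch tab up, so this is the tall box. In the top crop, the rim corners are about (155,232), (305,138), (378,243) and (232,342). In the scene crop, they are (635,155), (597,283) and (447,260), and the base is at (440,340) and (590,372).

```bash
python3 - <<'E'
from h import *
t=load('top0'); s=load('scene0')
T=lambda u,v,z:onz(t,210+(u-2)/5,160+(v-2)/5,z)
S=lambda u,v,z:onz(s,335+(u-402)/5,125+(v-2)/5,z)
np.set_printoptions(precision=4,suppress=True)
tb=[T(155,232,.065),T(305,138,.065)]; tf=[T(232,340,.065),T(376,243,.065)]
print('top',tb,tf,[np.linalg.norm(a-b) for a,b in((tb[0],tb[1]),(tf[0],tf[1]),(tb[0],tf[0]),(tb[1],tf[1]))])
sc=[S(635,155,.065),S(597,283,.065),S(447,260,.065),S(505,130,.065)]
print('scene BL BR FR FL',sc,[np.linalg.norm(sc[i]-sc[(i+1)%4]) for i in range(4)]); print('base',S(440,340,0),S(590,372,0))
# tips centroid, z=.079
m=None
for d,(x0,y0,x1,y1),n in((t,(225,180,290,232),'t'),(s,(340,140,395,195),'s')):
    im=d['img'].astype(int); hsv=cv2.cvtColor(d['img'],cv2.COLOR_BGR2HSV)
    blue=((hsv[...,0]>95)&(hsv[...,0]<115)&(hsv[...,1]>90)).astype(np.uint8)
    mm=np.zeros_like(blue); mm[y0:y1,x0:x1]=blue[y0:y1,x0:x1]
    pts=cv2.findNonZero(mm); print(n,len(pts),cv2.minAreaRect(pts),cv2.boxPoints(cv2.minAreaRect(pts)).tolist())
# lid edge top corners in top crop & scene
print('lid top-left/right rim z~.152 top',T(82,162,.147),T(243,55,.147))
print('scene lid', S(680,45,.152),S(743,62,.147))
print('cap',T(67,210,.006),S(740,203,.006))
# others top
for n,u,v,z in(('v',318,179,.046),('v',317,200,.046),('v',319,217,.046),('c',324,230,.012),('spraytop',170,189,.2)): print(n,onz(t,u,v,z))
E
```

```text
top [array([0.4718, 0.2621, 0.065 ]), array([0.5329, 0.161 , 0.065 ])] [array([0.3987, 0.2113, 0.065 ]), array([0.4614, 0.1144, 0.065 ])] [np.float64(0.11812189237712842), np.float64(0.11544321724217874), np.float64(0.08903728364162355), np.float64(0.08532644951384315)]
scene BL BR FR FL [array([0.4653, 0.2614, 0.065 ]), array([0.5339, 0.1652, 0.065 ]), array([0.4658, 0.1124, 0.065 ]), array([0.3978, 0.2172, 0.065 ])] [np.float64(0.11819068628507853), np.float64(0.08614477733197433), np.float64(0.12491455662880858), np.float64(0.08066907981684197)]
base [ 0.4632  0.1115 -0.    ] [ 0.5387  0.1619 -0.    ]
t 153 ((262.80767822265625, 207.46153259277344), (28.844411849975586, 36.88756561279297), 56.3099365234375) [[239.46151733398438, 205.6923065185547], [270.1538391113281, 185.2307586669922], [286.1538391113281, 209.2307586669922], [255.46151733398438, 229.6923065185547]]
s 512 ((361.4335021972656, 174.23220825195312), (33.783599853515625, 42.28927993774414), 7.853313446044922) [[341.81097412109375, 192.8704833984375], [347.58929443359375, 150.97784423828125], [381.0560302734375, 155.59393310546875], [375.2777099609375, 197.486572265625]]
lid top-left/right rim z~.152 top [0.5122 0.2916 0.147 ] [0.578  0.1895 0.147 ]
scene lid [0.4825 0.2694 0.152 ] [0.5121 0.2906 0.147 ]
cap [0.4918 0.3351 0.006 ] [0.4921 0.3339 0.006 ]
v [0.5596 0.0016 0.046 ]
v [0.488  0.0064 0.046 ]
v [0.4302 0.0007 0.046 ]
c [ 0.3858 -0.0155  0.012 ]
spraytop [0.5198 0.4483 0.2   ]
```

The two views agree. The centre is about (0.466, 0.188) with yaw about 33.3°, and the measured lid edge (0.545, 0.240) matches the predicted (0.5454, 0.2402). First I'll raise the tool, turn it to the box axes and shut the fingers.

{"fn": "jog_arm", "kwargs": {
  "rows": "0 0 -5 0 0 0.147 1; 0 0 -3 0 0 0.147 1; 0 0 0 0 0 0.147 1; 0 0 0 0 0 0.147 1; 0 0 0 0 0 0 1",
  "force": 20
}}

```text
time: 0.72
position: [0.2493, 0.6001, 0.302]
tool_rot: [1.479, 2.772, -0.001]
ft_force: [-0.7, -0.1, -0.3]
grip_width: 0.517
grip_force: 0.0
```

```bash
cat >> h.py <<'E'
C=np.array([.466,.188,0]); Y=np.radians(33.3); BX=np.array([np.cos(Y),np.sin(Y),0]); BY=np.array([-np.sin(Y),np.cos(Y),0])
H=C+.044*BX+[0,0,.065]
np.set_printoptions(precision=4,suppress=True)
def where(*targets):
    s=ctrl.get_state(); p=s['position']; M=Rm(s['tool_rot']); q=p-H
    print('t',s['time'],'pos',p,'hinge-rel x,y,z',q@BX,q@BY,p[2],'tool x,y,z',M.T.round(3).tolist(),'F',s['ft_force'])
    for a in targets:
        w=H+a[0]*BX+a[1]*BY; w[2]=a[2]; print(a,'tool cm',100*(M.T@(w-p)))
E
python3 -c "
from h import *
where((.10,0,.30),(.10,0,.135))"
```

```text
t 0.725 pos [0.2493 0.6001 0.302 ] hinge-rel x,y,z 0.0011073387566477575 0.4633813365450532 0.3020066573158266 tool x,y,z [[-0.557, 0.831, -0.001], [0.831, 0.557, -0.001], [-0.0, -0.001, -1.0]] F [-0.7072 -0.145  -0.2591]
(0.1, 0, 0.3) tool cm [-46.4295   9.4503   0.226 ]
(0.1, 0, 0.135) tool cm [-46.4183   9.4614  16.726 ]
```

{"fn": "jog_arm", "kwargs": {
  "rows": "-4 1 0 0 0 0 1; -5 1 0 0 0 0 1; -5 1 0 0 0 0 1; -5 1 0 0 0 0 1; -5 1 0 0 0 0 1"
}}

```text
time: 1.35
position: [0.4253, 0.4271, 0.3023]
tool_rot: [-1.476, -2.773, 0.0]
ft_force: [0.4, -1.3, -1.0]
grip_width: 0.02
grip_force: 0.0
```

{"fn": "jog_arm", "kwargs": {
  "rows": "-5 1 0 0 0 0 1; -5 1 0 0 0 0 1; -5 1 0 0 0 0 1; -5 1 0 0 0 0 1; -2.4 0.5 0 0 0 0 1"
}}

```text
time: 1.98
position: [0.5883, 0.2634, 0.3021]
tool_rot: [1.482, 2.769, -0.002]
ft_force: [0.0, 0.1, -1.0]
grip_width: 0.006
grip_force: 0.0
```

{"fn": "jog_arm", "kwargs": {
  "rows": "0 0 0 0 0 0 1; 0 0 0 0 0 0 1"
}}

```text
time: 2.22
position: [0.585, 0.2689, 0.3023]
tool_rot: [-1.476, -2.772, -0.0]
ft_force: [0.7, 0.3, 0.1]
grip_width: 0.003
grip_force: 0.0
```

```bash
python3 -c "
from h import *
where((.10,0,.14),(.08,0,.14))
shot('top','top1'); d=shot('scene','scene1'); print(proj(d,ctrl.get_state()['position']))
cv2.imwrite('pics/c2.png',cv2.resize(d['img'][60:220,280:480],(800,640))[:600])"
```

```text
t 2.225 pos [0.585  0.2689 0.3023] hinge-rel x,y,z 0.09991638541680287 0.0022926931060632313 0.3022563798010136 tool x,y,z [[-0.558, 0.83, 0.001], [0.83, 0.558, -0.001], [-0.001, 0.001, -1.0]] F [0.7096 0.296  0.1365]
(0.1, 0, 0.14) tool cm [-0.2533  0.0141 16.2253]
(0.08, 0, 0.14) tool cm [-0.2312 -1.9858 16.2263]
[426.6963 102.7435]
```

View pics/c2.png

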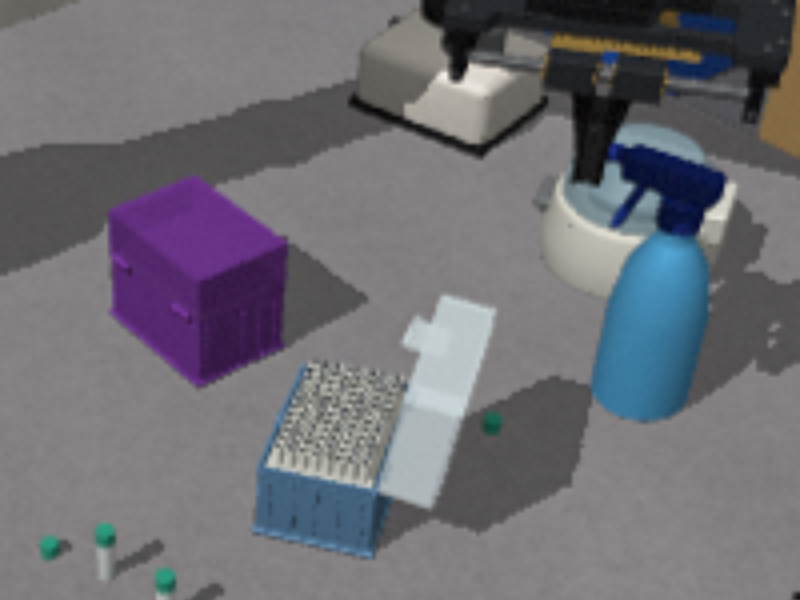

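The fingertip shows at crop (587,180), which is image (427,105). That matches the predicted (427,103), so the tip is behind the lid and clear of the spray bottle. Descending behind the lid.

{"fn": "jog_arm", "kwargs": {
  "rows": "0 0 4 0 0 0 1; 0 0 5 0 0 0 1; 0 0 5 0 0 0 1; -0.2 0 2.2 0 0 0 1; 0 0 0 0 0 0 1"
}}

```text
time: 2.95
position: [0.5851, 0.2663, 0.1385]
tool_rot: [-1.476, -2.77, 0.005]
ft_force: [1.1, 0.2, 0.2]
grip_width: 0.004
grip_force: 0.0
```

{"fn": "jog_arm", "kwargs": {
  "rows": "0 -1 0 0 0 0 1; 0 -1 0 0 0 0 1; 0 -1 0 0 0 0 1; 0 -0.7 0 0 0 0 1; 0 -0.7 0 0 0 0 1"
}}

```text
time: 3.58
position: [0.5506, 0.241, 0.141]
tool_rot: [1.481, 2.77, 0.002]
ft_force: [0.2, 0.0, -0.3]
grip_width: 0.01
grip_force: 0.2
```

```bash
python3 -c "
from h import *
where((.0,0,.15))"
```

```text
t 3.575 pos [0.5506 0.241  0.141 ] hinge-rel x,y,z 0.0557754092560673 -0.0021466764939383747 0.14103084064292032 tool x,y,z [[-0.555, 0.832, 0.0], [0.832, 0.555, 0.001], [0.001, 0.001, -1.0]] F [ 0.176   0.0387 -0.3407]
(0.0, 0, 0.15) tool cm [ 0.2578 -5.5747 -0.9033]
```

{"fn": "jog_arm", "kwargs": {
  "rows": "0 -0.6 -0.1 0 0 0 1; 0 -0.6 -0.2 0 0 0 1; 0 -0.6 -0.2 0 0 0 1; 0 -0.6 -0.2 0 0 0 1; 0 -0.6 -0.1 0 0 0 1"
}}

```text
time: 4.2
position: [0.5255, 0.2243, 0.1487]
tool_rot: [1.481, 2.771, 0.0]
ft_force: [0.2, 0.1, 0.4]
grip_width: 0.007
grip_force: 0.1
```

```bash
python3 -c "
from h import *
where((.0,0,.15))
d=shot('scene','s3');e=shot('top','t3')
cv2.imwrite('pics/c3.png',np.hstack([cv2.resize(d['img'][110:210,330:430],(400,400)),cv2.resize(e['img'][150:250,205:305],(400,400))]))"
```

```text
t 4.2 pos [0.5255 0.2243 0.1487] hinge-rel x,y,z 0.025641072601519935 -0.0023577970671910613 0.14874508179536458 tool x,y,z [[-0.556, 0.831, -0.0], [0.831, 0.556, 0.0], [0.0, 0.0, -1.0]] F [0.1764 0.1308 0.3725]
(0.0, 0, 0.15) tool cm [ 0.2558 -2.5622 -0.126 ]
```

View pics/c3.png

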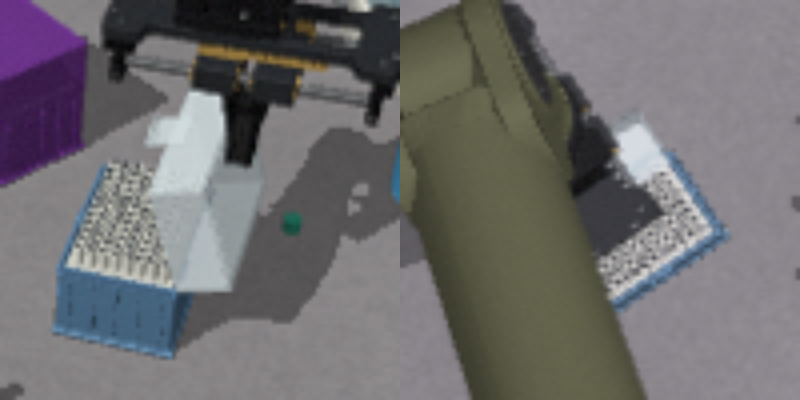

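In the left half, the finger at (245,140) is behind the lid, which has swung about upright with its tab at (160,130). The box hasn't moved. I'll keep pushing past the balance point.

{"fn": "jog_arm", "kwargs": {
  "rows": "0 -0.7 -0.1 0 0 0 1; 0 -0.7 0 0 0 0 1; 0 -0.7 0 0 0 0 1; 0 -0.7 0 0 0 0 1; 0 -0.7 0 0 0 0 1"
}}

```text
time: 4.92
position: [0.4962, 0.2047, 0.1496]
tool_rot: [-1.481, -2.771, -0.0]
ft_force: [0.7, -0.7, 0.2]
grip_width: 0.003
grip_force: 0.0
```

{"fn": "jog_arm", "kwargs": {
  "rows": "0 -0.6 0 0 0 0 1; 0 0 0 0 0 0 1; 0 0 -2 0 0 0 1; 0 0 -2 0 0 0 1; 0 0 0 0 0 0 1"
}}

```text
time: 5.55
position: [0.4929, 0.2023, 0.1911]
tool_rot: [1.48, 2.769, 0.005]
ft_force: [0.3, 0.5, -0.1]
grip_width: 0.003
grip_force: 0.0
```

{"fn": "jog_arm", "kwargs": {
  "rows": "0 0 0 0 0 0 1; 0 0 0 0 0 0 1; 0 0 0 0 0 0 1; 0 0 0 0 0 0 1; 0 0 0 0 0 0 1"
}}

```text
time: 6.18
position: [0.4917, 0.2016, 0.1895]
tool_rot: [-1.481, -2.771, 0.0]
ft_force: [0.3, -0.2, 0.7]
grip_width: 0.007
grip_force: 0.0
```

{"fn": "jog_arm", "kwargs": {
  "rows": "0 0 0 0 0 0 1; 0 0 0 0 0 0 1; 0 0 0 0 0 0 1; 0 0 0 0 0 0 1; 0 0 0 0 0 0 1"
}}

```text
time: 6.8
position: [0.4917, 0.2017, 0.1896]
tool_rot: [1.481, 2.771, 0.0]
ft_force: [-0.4, 0.1, -0.2]
grip_width: 0.003
grip_force: 0.0
```

```bash
python3 -c "
from h import *
where((-.08,0,.16),(-.08,0,.13))
d=shot('scene','s4');e=shot('top','t4')
cv2.imwrite('pics/c4.png',np.hstack([cv2.resize(d['img'][110:210,330:430],(400,400)),cv2.resize(e['img'][150:250,205:305],(400,400))]))"
```

```text
t 6.8 pos [0.4917 0.2017 0.1896] hinge-rel x,y,z -0.015024437246578863 -0.0026745253003921375 0.18956450162858574 tool x,y,z [[-0.556, 0.831, 0.0], [0.831, 0.556, 0.0], [0.0, 0.0, -1.0]] F [-0.4312  0.1444 -0.2206]
(-0.08, 0, 0.16) tool cm [ 0.318  -6.4955  2.9559]
(-0.08, 0, 0.13) tool cm [ 0.3179 -6.4958  5.9559]
```

View pics/c4.png

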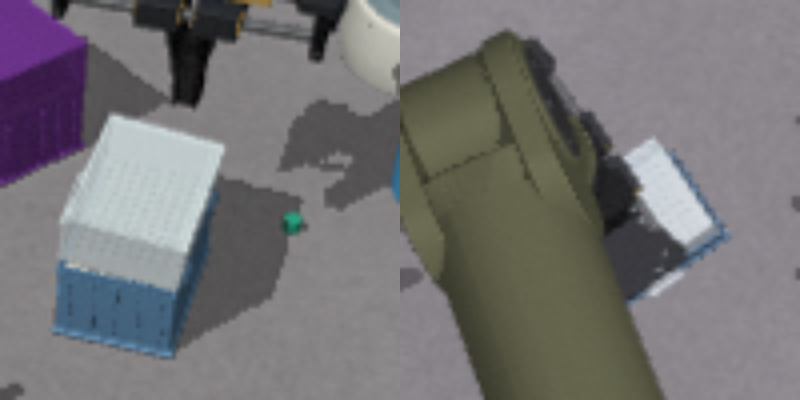

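The lid has dropped and lies ajar: in the left half its front left corner is at (65,220), with a gap above the rim. The box is still on its spot. Now I'll move over the front edge and press.

{"fn": "jog_arm", "kwargs": {
  "rows": "0.1 -2 0 0 0 0 1; 0.1 -2 0 0 0 0 1; 0.1 -2.1 0 0 0 0 1; 0 0 3 0 0 0 1; 0 0 2.5 0 0 0 1"
}}

```text
time: 7.52
position: [0.4392, 0.1703, 0.1342]
tool_rot: [1.481, 2.77, 0.002]
ft_force: [-0.0, 1.6, 0.5]
grip_width: 0.002
grip_force: 0.0
```

{"fn": "jog_arm", "kwargs": {
  "rows": "0 0 0 0 0 0 1; 0 0 0.4 0 0 0 1; 0 0 0.4 0 0 0 1; 0 0 0.3 0 0 0 1; 0 0 0 0 0 0 1"
}}

```text
time: 8.15
position: [0.4393, 0.1703, 0.1236]
tool_rot: [-1.481, -2.771, -0.0]
ft_force: [-0.1, 0.4, -0.0]
grip_width: 0.002
grip_force: 0.0
```

```bash
python3 -c "
from h import *
where((-.078,0,.105))"
```

```text
t 8.15 pos [0.4393 0.1703 0.1236] hinge-rel x,y,z -0.07602899935854031 -0.00012245095555214497 0.12357735954865454 tool x,y,z [[-0.556, 0.831, 0.0], [0.831, 0.556, 0.0], [0.0, 0.0, -1.0]] F [-0.0793  0.4188 -0.0101]
(-0.078, 0, 0.105) tool cm [ 0.0137 -0.1971  1.8577]
```

{"fn": "jog_arm", "kwargs": {
  "rows": "0 0 0.3 0 0 0 1; 0 0 0.3 0 0 0 1; 0 0 0.3 0 0 0 1; 0 0 0.2 0 0 0 1; 0 0 0 0 0 0 1"
}}

```text
time: 8.78
position: [0.439, 0.1701, 0.1126]
tool_rot: [-1.481, -2.77, 0.001]
ft_force: [-1.2, 0.2, 1.3]
grip_width: 0.004
grip_force: 0.8
```

{"fn": "jog_arm", "kwargs": {
  "rows": "0 0 0.2 0 0 0 1; 0 0 0.2 0 0 0 1; 0 0 0.1 0 0 0 1; 0 0 0.1 0 0 0 1; 0 0 0 0 0 0 1"
}}

```text
time: 9.4
position: [0.4394, 0.1704, 0.1064]
tool_rot: [1.481, 2.771, 0.0]
ft_force: [0.3, 0.2, 0.1]
grip_width: 0.007
grip_force: 0.0
```

{"fn": "jog_arm", "kwargs": {
  "rows": "0 0 0.1 0 0 0 1; 0 0 0.1 0 0 0 1; 0 0 0 0 0 0 1"
}}

```text
time: 9.78
position: [0.4395, 0.1704, 0.1053]
tool_rot: [1.481, 2.771, 0.001]
ft_force: [-2.2, -0.3, 5.1]
grip_width: 0.003
grip_force: 2.8
```

{"fn": "jog_arm", "kwargs": {
  "rows": "0 0 0.1 0 0 0 1; 0 0 0 0 0 0 1"
}}

```text
time: 10.02
position: [0.4394, 0.1704, 0.1052]
tool_rot: [-1.481, -2.77, -0.001]
ft_force: [-4.3, -1.9, 11.5]
grip_width: 0.004
grip_force: 5.9
```

There's a hard stop at z = 0.105, the shut height, at 11.5 N. Drawing clear.

{"fn": "jog_arm", "kwargs": {
  "rows": "0 0 -2 0 0 0 1; 0 0 -4 0 0 0 1; 0 0 -5 0 0 0 1; 0 0 -5 0 0 0 1; 0 0 -3 0 0 0 1"
}}

```text
time: 10.65
position: [0.44, 0.1706, 0.2964]
tool_rot: [1.48, 2.769, 0.005]
ft_force: [0.9, 1.1, -0.9]
grip_width: 0.004
grip_force: 0.0
```

{"fn": "jog_arm", "kwargs": {
  "rows": "4 3 0 0 0 0 1; 5 3 0 0 0 0 1; 5 3 0 0 0 0 1; 5 2 0 0 0 0 1; 5 0 0 0 0 0 1"
}}

```text
time: 11.28
position: [0.3974, 0.4327, 0.2927]
tool_rot: [1.482, 2.77, -0.001]
ft_force: [-0.2, -0.3, 0.2]
grip_width: 0.006
grip_force: 0.0
```

{"fn": "jog_arm", "kwargs": {
  "rows": "0 0 0 0 0 0 1; 0 0 0 0 0 0 1; 0 0 0 0 0 0 1"
}}

```text
time: 11.65
position: [0.3987, 0.4295, 0.2937]
tool_rot: [1.484, 2.768, 0.0]
ft_force: [-0.0, -0.1, 0.1]
grip_width: 0.004
grip_force: 0.0
```

```bash
python3 -c "
from h import *
where()
d=shot('scene','s5');e=shot('top','t5')
for n in (-.062,.062): print('shut edge corner px in crop', (proj(d,C-.044*BX+n*BY+[0,0,.105])-[330,110])*4)
cv2.imwrite('pics/c5.png',np.hstack([cv2.resize(d['img'][110:210,330:430],(400,400)),cv2.resize(e['img'][150:250,205:305],(400,400))]))"
```

```text
t 11.65 pos [0.3987 0.4295 0.2937] hinge-rel x,y,z 0.03235414077385872 0.23878620748283344 0.29372032906143425 tool x,y,z [[-0.553, 0.833, -0.001], [0.833, 0.553, 0.0], [0.001, -0.0, -1.0]] F [-0.0176 -0.0805  0.1411]
shut edge corner px in crop [ 54.7408 221.9997]
shut edge corner px in crop [100.9981 119.2628]
```

View pics/c5.png

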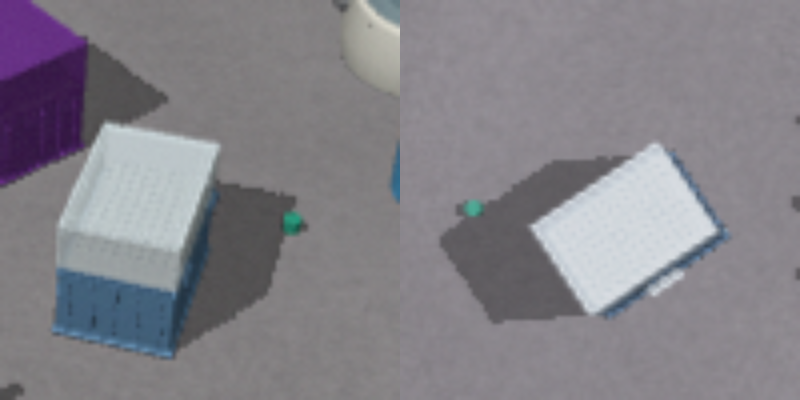

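View pics/s5.png

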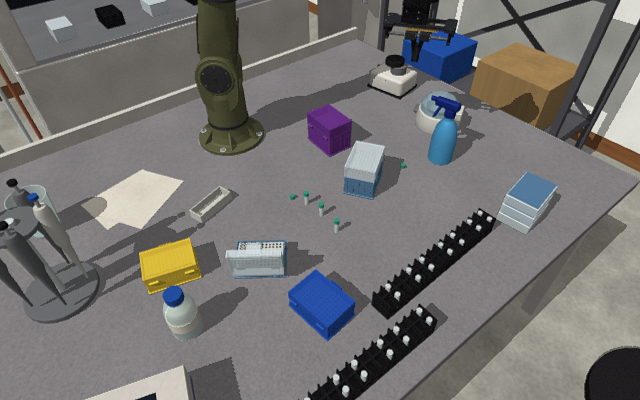

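The lid sits flush. Its front corner is at crop (57,222), against a predicted (55,222), and the box is on its spot. The low box is still open at scene (257,258), and the vials, caps and bottles are unmoved. Handing in.

```bash
python3 -c "
from bench import ticket
print(ticket.close_job())"
```

```text
the job is handed in; nothing more can be done
None
```

The tall box is shut on its spot: the lid reached its 105 mm shut height under an 11.5 N press and stayed flush after the hand drew clear, nothing else was disturbed, and the job is handed in (about 12 s used; no verdict was returned).

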